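# Lay out the lunch board

### The arm

A 6-joint arm with a two-finger parallel gripper is mounted at the origin on a cart in front of the work surface, level with it; the furniture and walls round the work are solid. World frame = base frame: x ahead of the robot, y to its left, z up, the work surface at z = 0. Lengths are in m, angles in rad, forces in N, time in s.
With the tool pointing down it reaches from about 0.3 to 0.775 m from the base axis. Payload 14.6 kg.
Tool frame: the origin (TCP) lies at the very end of the fingers, on their centre line; the grasp point (between the pads) lies 19 mm behind it; z points along the fingers, y is the line along which they close (so a half turn about z gives the same grasp; the last joint's range is limited). The gripper opens to 94 mm and grips with 3 to 60 N. Pads are 16 mm wide; open, the fingers measure 119 mm over their backs; the gripper's body (75 mm by 177 mm) begins 78 mm behind the grasp point.
Start: joints at [1.279, 0.3, 1.521, -0, 1.321, -0.067], TCP at [0.123, 0.536, 0.205] pointing down, gripper open.
Joint ranges: [-3.03, 3.03], [-0.79, 2.21], [0.23, 2.52], [-1.04, 4.18], [0, 3.07], [-2.55, 2.55]. Speed limits (rad/s): [2.22, 2.22, 2.57, 3.14, 3.14, 3.14].

### API

Orientations are given as [roll, pitch, yaw] about the fixed x, y, z axes, in that order (R = Rz(yaw) Ry(pitch) Rx(roll)).
In Python, from station import status, vision, order, silhouettes gives the robot as it stands. The module is installed in compiled form; this text tells all that it offers.
- The arm moves only by the shell command python3 -m pendant 'ROWS' [FORCE]. ROWS is JSON, one flat list of numbers, 7 for each row, row after row: the shift along the tool's x, y, z in units of 500 mm (1.0 is 500 mm), then the turn, a rotation vector about the tool's x, y, z in units of 90 degrees (1.0 is 90 degrees), then the opening, from -1 (shut) to 1 (fully open). A call has 1 to 12 rows; each row is the pose to reach, as a shift and turn from the pose commanded when the call began, along the tool's axes at that moment; what a row does not reach only later rows make up. A row lasts 1/10 s, in which the tool goes at most 50 mm and 8.59 degrees, less where a joint would pass 70% of its speed; a pose out of reach is approached as far as the arm can. A call with a number of a shift or a turn outside -1 to 1 is refused whole. A call with a gripper value outside its range is refused whole. The fingers move at their own pace and stop on an object; FORCE is the grip in N (left out, the last holds). Time passes only in rows, so rows that repeat a pose let the fingers close. It gives the time, the measured TCP pose, the force, the opening and the grip force at its end, in the units of the state.
- status.get_obs(): the state, without advancing time (a new reading comes with each control period).
- vision.camera(name): name is "scene" or "top"; returns a dict with "pixels" (420x560x3 uint8, red, green, blue), "K" (3x3 intrinsics, pixels), "R" (3x3) and "t" (3): a world point X has camera coordinates R X + t. Camera axes: x right, y down, z forward; pixel columns grow to the right and rows downward; lengths in m; the calibration is good to about 2 mm. A picture is of the moment at which its call begins. There is no depth.
- order.hand_in(): hands the job in; it is judged then, once.
Trained networks look in a picture, given as the dict that the camera call returned (one of the last four; its "shot" number tells which), for a name from the list of things; names that differ only in an ending like _2 or _b are one class to them, and where a whole thing is asked for, a point or a joint stands for the part that bears it (a point fixed in the world has none). Each returns a list of dicts, best first, with "score" (0 to 1); they miss things now and then, are a little off and sometimes report something else, mostly with a low value. They report only what shows in the picture. A call takes as long as a camera call. They do not tell look-alikes from the thing itself.
- silhouettes(target, picture): "region" (420x560 bool, what is visible of it) and "extent" ([left, top, right, bottom] in pixels, round what is visible of it).
The state is a dict: "time_s": time; "qpos": joint angles; "joint_vel": joint speeds; "tau": joint torques, N m; "ee_pos": TCP position; "eef_rot": TCP orientation; "force": force on the tool from outside, world axes, zero at the start; "moment": the same for the moment, N m; "grip_width": finger opening in m; "grip_force": force on a finger pad.
Only numpy, scipy, OpenCV 4.12 (cv2) and the standard library are available. Lean on these libraries where they do the work, as an engineer would, in place of code of your own. Each camera call takes 0.05 s, during which the arm holds its last target. There are 200 camera calls.

### The job

Lay out the lunch things on the wooden serving board: stand the mustard jar in the middle of the round cork coaster and the salt shaker in the middle of the square slate coaster. Lay the flat fish tin on the bare middle of the board, midway between those two and lengthwise along the board, then stand the small round tin upright on top of the fish tin, centred. Let go of everything, and leave the espresso cup, the shot glass and the tea light where they are.

Things in the scene. Friction and masses are not known exactly. Their poses are not given: they have to be found in the camera images.
- board: Fixed flat wooden serving board, 125 x 360 x 12 mm, brass grip at each short end; origin at the centre of its underside (on the worktop), y along its length, x across it, z up; its top is 12 mm above the origin. The bare middle between the two coasters, at this x, y, is where the fish tin goes.
- cork_coaster: Round light-brown cork coaster, 84 mm across, 4 mm thick, fixed on the board 125 mm from the board's middle, at one end or the other; origin at the centre of its underside, z up (its top is 4 mm above).
- slate_coaster: Square almost black slate coaster, 84 x 84 x 4 mm, fixed on the board 125 mm from the board's middle, at the end where the cork one is not; origin at the centre of its underside, z up (its top is 4 mm above).
- mustard_jar: Loose glass jar of yellow mustard with a black lid, round, 56 mm across, 75 mm high, about 0.24 kg, standing on the worktop; origin at the centre of its underside, z up.
- salt_shaker: Loose clear salt shaker with a grey domed top, round, 44 mm across (34 mm over the top 16 mm), 90 mm high, about 0.1 kg, standing on the worktop; origin at the centre of its underside, z up.
- fish_tin: Loose flat golden tin with a blue lid, rounded oblong, 63 mm wide (x), 105 mm long (y), 24 mm high, about 0.15 kg, lying flat on the worktop; origin at the centre of its underside, z up. Grasp it across its 63 mm width. Its top is flat.
- tin_small: Loose small upright food tin with a white and blue label and a metal top, round, 57 mm across, 72 mm high, about 0.18 kg, standing on the worktop; origin at the centre of its underside, z up.
- espresso_cup: White espresso cup behind the board, 63 x 92 x 51 mm; to be left alone. Origin at the centre of its 63 x 92 mm outline (with handle), on its underside; the handle points to -y.
- shot_glass: Clear shot glass at the left, 49 mm across, 62 mm high; to be left alone. Origin at the centre of its underside.
- tea_light: Small tea light with green wax at the right, 38 mm across, 15 mm high; to be left alone. Origin at the centre of its underside.
There are look-alikes about, which are no part of the job. Leave any purple look-alike of the salt_shaker alone. What is shaped like the tin_small but turquoise is not meant.

How it is judged:
By the outcome, as a careful person would: the job done as asked, in the order asked, and still so for the second after the job is handed in, with the robot touching nothing.
It also fails if it takes over 99 s, if anything falls off the work surface, if the arm or the gripper's body presses on something with over 40 N, if the wrist force passes 120 N, or if a joint passes its speed limit or range.

## Working session

There is one attempt and no reset: what is moved stays moved. The work goes in short steps, Python scripts to look and compute and a shell command to move; the robot and the scene stay as the last step left them, time stands still between calls to the robot, and variables do not carry over. Pictures are saved under pics/ and viewed, at most 14 in all, crops included, and the job is handed in when it is done.

```bash
mkdir -p pics; cat > look.py <<'E'
from station import status, vision, order, silhouettes
import cv2, numpy as np
def snap(name, fn=None):
    p=vision.camera(name)
    if fn: cv2.imwrite('pics/'+fn, cv2.cvtColor(p['pixels'],cv2.COLOR_RGB2BGR))
    return p
def ray(p,u,v,z):
    d=p['R'].T@np.linalg.inv(p['K'])@np.array([u,v,1.]); c=-p['R'].T@p['t']
    return (c+d*(z-c[2])/d[2])[:2]
def proj(p,X):
    c=p['R']@np.asarray(X,float)+p['t']; q=p['K']@c; return q[:2]/q[2]
E
python3 - <<'E'
from look import *
o=status.get_obs(); print({k:np.round(v,3).tolist() for k,v in o.items()})
for n in ('top','scene'):
    p=snap(n,n+'0.png'); print(n,'campos',(-p['R'].T@p['t']).round(3), p['K'].round(0).tolist(), p['R'].round(2).tolist())
    for t in 'board cork_coaster slate_coaster mustard_jar salt_shaker fish_tin tin_small espresso_cup shot_glass tea_light'.split():
        for d in silhouettes(t,p):
            print(t,round(d['score'],2),np.round(d['extent']).tolist(),int(d['region'].sum()))
E
```

```text
{'time_s': 0.0, 'qpos': [1.279, 0.3, 1.522, -0.0, 1.321, -0.067], 'joint_vel': [0.001, -0.001, -0.001, -0.0, -0.001, 0.0], 'tau': [0.001, -53.181, -35.273, 0.071, 0.024, -0.0], 'ee_pos': [0.123, 0.536, 0.205], 'eef_rot': [-3.14, -0.0, 2.917], 'force': [-0.511, -0.478, 0.398], 'moment': [0.033, 0.042, -0.032], 'grip_force': 0.0, 'grip_width': 0.094}
top campos [ 0.459 -0.036  1.045] [[459.0, 0.0, 279.0], [0.0, 459.0, 210.0], [0.0, 0.0, 1.0]] [[-0.03, -1.0, -0.02], [-0.99, 0.03, -0.12], [0.12, 0.01, -0.99]]
board 0.88 [191.0, 163.0, 363.0, 220.0] 6315
cork_coaster 0.58 [313.0, 174.0, 348.0, 210.0] 1033
slate_coaster 0.74 [204.0, 174.0, 241.0, 213.0] 1290
mustard_jar 0.96 [232.0, 267.0, 255.0, 292.0] 530
salt_shaker 0.73 [188.0, 296.0, 215.0, 317.0] 370
salt_shaker 0.72 [164.0, 266.0, 185.0, 283.0] 348
fish_tin 0.59 [346.0, 260.0, 396.0, 293.0] 1319
tin_small 0.88 [284.0, 255.0, 310.0, 282.0] 580
tin_small 0.84 [382.0, 161.0, 415.0, 191.0] 735
espresso_cup 0.34 [229.0, 270.0, 257.0, 292.0] 570
espresso_cup 0.24 [313.0, 170.0, 350.0, 211.0] 994
shot_glass 0.73 [143.0, 197.0, 168.0, 216.0
[... 308 characters left out ...]
6
cork_coaster 0.7 [313.0, 217.0, 349.0, 251.0] 831
cork_coaster 0.44 [239.0, 236.0, 269.0, 282.0] 1070
cork_coaster 0.34 [364.0, 285.0, 385.0, 302.0] 346
slate_coaster 0.88 [229.0, 176.0, 269.0, 206.0] 758
mustard_jar 0.73 [189.0, 218.0, 218.0, 259.0] 939
salt_shaker 0.72 [146.0, 213.0, 169.0, 254.0] 682
salt_shaker 0.68 [213.0, 171.0, 369.0, 263.0] 4787
fish_tin 0.83 [286.0, 285.0, 341.0, 340.0] 1658
tin_small 0.58 [238.0, 236.0, 268.0, 282.0] 1117
tin_small 0.16 [287.0, 287.0, 340.0, 340.0] 1710
espresso_cup 0.96 [293.0, 160.0, 329.0, 188.0] 607
shot_glass 0.67 [314.0, 220.0, 350.0, 251.0] 845
shot_glass 0.64 [185.0, 155.0, 205.0, 180.0] 481
tea_light 0.88 [363.0, 284.0, 382.0, 304.0] 338
```

View pics/top0.png

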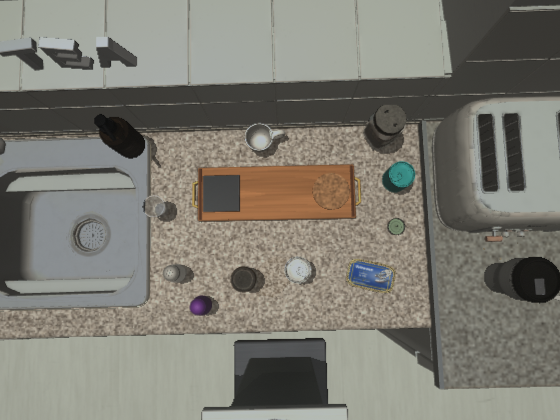

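View pics/scene0.png

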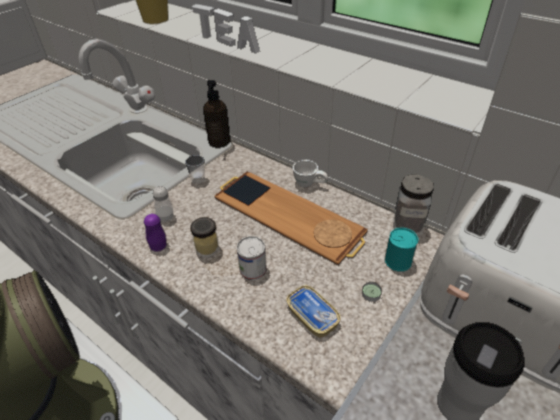

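```bash
python3 - <<'E'
import cv2, numpy as np
a=cv2.imread('pics/top0.png')[240:330,150:410]; b=cv2.imread('pics/scene0.png')[180:350,130:400]
a=cv2.resize(a,(780,270),interpolation=cv2.INTER_CUBIC); b=cv2.resize(b,(524,330),interpolation=cv2.INTER_CUBIC)
c=np.zeros((600,780,3),np.uint8); c[:270]=a; c[270:,:524]=b; cv2.imwrite('pics/crop0.png',c)
E
```

```text
(no output)
```

View pics/crop0.png

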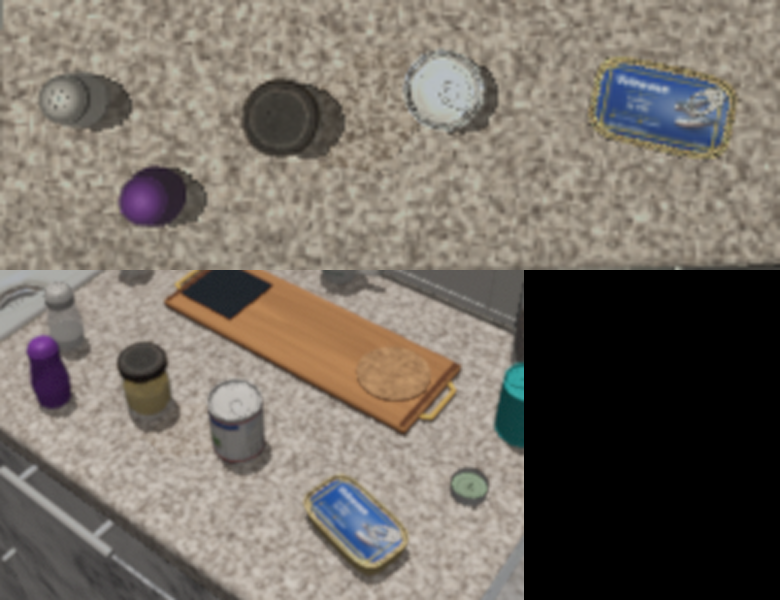

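The candidates:
- **Salt shaker:** grey-topped at top-view (174,273), or purple at (201,306). The grey one is meant.
- **Small tin:** white-labelled at (299,270), or turquoise at (401,176). The white one is meant.

The crop confirms both. The mustard jar is at (244,279) and the fish tin at (371,275). On the board, slate is at the left (+y) end and cork at the right.

```bash
cat > fit.py <<'E'
from look import *
from scipy.optimize import minimize
S=4
def cyl(r,z0,z1):
    a=np.linspace(0,2*np.pi,48,endpoint=False)
    return np.array([[q*np.cos(t),q*np.sin(t),z] for q,z in ((r,z0),(r,z1)) for t in a])
def box(w,l,z0,z1,r=.0005):
    a=np.linspace(0,2*np.pi,48,endpoint=False)
    return np.array([[np.sign(np.cos(t+.01))*(w/2-r)+r*np.cos(t),np.sign(np.sin(t+.01))*(l/2-r)+r*np.sin(t),z] for z in (z0,z1) for t in a])
shaker=np.vstack([cyl(.022,0,.074),cyl(.017,.074,.09)])
SH=dict(board=box(.125,.36,0,.012),cork_coaster=cyl(.042,.012,.016),slate_coaster=box(.084,.084,.012,.016),mustard_jar=cyl(.028,0,.075),
 salt_shaker=shaker,fish_tin=box(.063,.105,0,.024,.015),tin_small=cyl(.0285,0,.072),shot_glass=cyl(.0245,0,.062),tea_light=cyl(.019,0,.015))
def mask(p,P,x,y,yaw,z=0):
    c,s=np.cos(yaw),np.sin(yaw)
    W=np.c_[x+c*P[:,0]-s*P[:,1],y+s*P[:,0]+c*P[:,1],P[:,2]+z]
    C=(W@p['R'].T+p['t'])@p['K'].T; uv=C[:,:2]/C[:,2:]
    m=np.zeros((420*S,560*S),np.uint8); cv2.fillConvexPoly(m,cv2.convexHull(np.round((uv+.5)*S).astype(np.int32)),1); return m
def fit(name,views,x0,z=0,useyaw=True):
    P=SH[name]; R=[(p,cv2.resize(r.astype(np.uint8),None,fx=S,fy=S,interpolation=0)) for p,r in views]
    def f(q):
        t=0
        for p,r in R:
            m=mask(p,P,q[0],q[1],q[2] if useyaw else 0,z); t+=1-(m&r).sum()/((m|r).sum())
        return t/len(R)
    n=3 if useyaw else 2; x0=np.array(x0[:n],float); d=np.array([.008,.008,.1])[:n]
    sim=np.vstack([x0]+[x0+np.eye(n)[i]*d[i] for i in range(n)])
    b=minimize(f,x0,method='Nelder-Mead',options=dict(initial_simplex=sim,xatol=1e-4,fatol=1e-5)); return b.x,1-b.fun
def pick(name,p,xy,z=0,dz=.03,tol=25):
    u=proj(p,[*xy,z+dz]); best=None
    for d in silhouettes(name,p):
        e=d['extent']; 
        if np.hypot((e[0]+e[2])/2-u[0],(e[1]+e[3])/2-u[1])<tol and d['region'].sum()<8000: return d['region']
E
cat > m.py <<'E'
from fit import *
T=snap('top');C=snap('scene')
px=dict(board=(278,193,.012),slate_coaster=(222,193,.016),cork_coaster=(331,192,.016),mustard_jar=(244,279,.075),salt_shaker=(172,272,.09),fish_tin=(371,275,.024),tin_small=(299,270,.072))
for n,(u,v,z) in px.items():
    xy=ray(T,u,v,z); yaw=n in('board','fish_tin','slate_coaster')
    vs=[(p,pick(n,p,xy,dz=z/2)) for p in (T,C)]
    y0=-.13 if n=='fish_tin' else 0.
    for lab,V in (('top',vs[:1]),('scene',vs[1:]),('both',vs)):
        V=[w for w in V if w[1] is not None]
        if V: x,i=fit(n,V,[*xy,y0],useyaw=yaw); print(n,lab,x.round(4),round(i,3))
for n,u,v,z in (('purple',201,305,.09),):print(n,ray(T,u,v,z))
E
python3 m.py
```

```text
board top [ 0.6255 -0.0166 -0.0049] 0.696
board scene [ 0.6241 -0.0217 -0.0091] 0.702
board both [ 0.6251 -0.0175 -0.0069] 0.697
slate_coaster top [ 0.6271  0.108  -0.0248] 0.92
slate_coaster scene [0.6247 0.105  0.0243] 0.921
slate_coaster both [ 0.6258  0.1059 -0.0027] 0.913
cork_coaster top [ 0.6242 -0.1418] 0.954
cork_coaster scene [ 0.6224 -0.1449] 0.917
cork_coaster both [ 0.6238 -0.143 ] 0.919
mustard_jar top [0.4336 0.0561] 0.887
mustard_jar scene [0.4334 0.0543] 0.882
mustard_jar both [0.4337 0.0554] 0.884
salt_shaker top [0.4504 0.2033] 0.729
salt_shaker scene [0.4495 0.2067] 0.752
salt_shaker both [0.4495 0.2056] 0.737
fish_tin top [ 0.4319 -0.2211 -0.2485] 0.929
fish_tin scene [ 0.4364 -0.22   -0.2734] 0.868
fish_tin both [ 0.4324 -0.22   -0.25  ] 0.893
tin_small top [ 0.4494 -0.0587] 0.946
tin_small scene [ 0.4491 -0.0626] 0.95
tin_small both [ 0.45   -0.0596] 0.922
purple [0.38321951 0.14062647]
```

```bash
cat > go.py <<'E'
import sys, numpy as np
from station import status
from scipy.spatial.transform import Rotation as Ro
o=status.get_obs(); R=Ro.from_euler('xyz',o['eef_rot']); 
print('t',o['time_s'],'pos',np.round(o['ee_pos'],4),'rot',np.round(o['eef_rot'],3),'w',round(o['grip_width'],4),'gf',round(o['grip_force'],1),'F',np.round(o['force'],1))
for a in sys.argv[1:]:
    x,y,z,yaw=map(float,a.split(','))
    d=R.inv().apply(np.array([x,y,z])-o['ee_pos']); w=(R.inv()*Ro.from_euler('xyz',[np.pi,0,yaw])).as_rotvec()
    print(a,'->',(d/.5).round(3),(w/(np.pi/2)).round(3))
E
python3 go.py .4336,.0555,.205,1.5708
```

```text
t 1.9 pos [0.1226 0.5362 0.2054] rot [-3.142  0.     2.917] w 0.0938 gf 0.0 F [0.2 0.7 1.2]
.4336,.0555,.205,1.5708 -> [-0.821 -0.798  0.001] [0.    0.    0.857]
```

```bash
python3 -m pendant '[-0.822,-0.798,0,0,0,0.857,1,-0.822,-0.798,0,0,0,0.857,1,-0.822,-0.798,0,0,0,0.857,1,-0.822,-0.798,0,0,0,0.857,1,-0.822,-0.798,0,0,0,0.857,1,-0.822,-0.798,0,0,0,0.857,1,-0.822,-0.798,0,0,0,0.857,1,-0.822,-0.798,0,0,0,0.857,1,-0.822,-0.798,0,0,0,0.857,1,-0.822,-0.798,0,0,0,0.857,1,-0.822,-0.798,0,0,0,0.857,1,-0.822,-0.798,0,0,0,0.857,1]' 20; python3 go.py .4336,.0555,.205,1.5708 .4336,.0555,.022,1.5708
```

```text
time_s: 3.1
ee_pos: [0.4356, 0.0525, 0.2055]
eef_rot: [3.141, 0.0, 1.568]
force: [0.8, 0.1, -0.4]
grip_width: 0.094
grip_force: 0.0
t 3.1 pos [0.4356 0.0525 0.2055] rot [3.141 0.    1.568] w 0.094 gf 0.0 F [ 0.8  0.1 -0.4]
.4336,.0555,.205,1.5708 -> [ 0.006 -0.004  0.001] [ 0.     0.    -0.002]
.4336,.0555,.022,1.5708 -> [ 0.006 -0.004  0.367] [ 0.     0.    -0.002]
```

```bash
python3 -m pendant '[0.006,-0.004,0.1,0,0,0,1,0.006,-0.004,0.19,0,0,0,1,0.006,-0.004,0.27,0,0,0,1,0.006,-0.004,0.33,0,0,0,1,0.006,-0.004,0.367,0,0,0,1,0.006,-0.004,0.367,0,0,0,1,0.006,-0.004,0.367,0,0,0,0,0.006,-0.004,0.367,0,0,0,-1,0.006,-0.004,0.367,0,0,0,-1,0.006,-0.004,0.367,0,0,0,-1,0.006,-0.004,0.367,0,0,0,-1,0.006,-0.004,0.367,0,0,0,-1]' 20; python3 go.py .6243,-.1432,.12,1.5628
```

```text
time_s: 4.3
ee_pos: [0.4326, 0.0586, 0.0223]
eef_rot: [3.141, -0.0, 1.571]
force: [-0.6, -0.6, 4.6]
grip_width: 0.0539
grip_force: 20.0
t 4.3 pos [0.4326 0.0586 0.0223] rot [ 3.141 -0.     1.571] w 0.0539 gf 20.0 F [-0.6 -0.6  4.6]
.6243,-.1432,.12,1.5628 -> [-0.404  0.384 -0.195] [ 0.001 -0.     0.005]
```

```bash
python3 -m pendant '[0,0,-0.08,0,0,0,-1,0,0,-0.16,0,0,0,-1,-0.06,0.06,-0.2,0,0,0,-1,-0.12,0.12,-0.2,0,0,0,-1,-0.18,0.18,-0.2,0,0,0,-1,-0.24,0.24,-0.2,0,0,0,-1,-0.3,0.3,-0.2,0,0,0,-1,-0.36,0.35,-0.2,0,0,0,-1,-0.397,0.383,-0.2,0,0,0,-1,-0.397,0.383,-0.2,0,0,0,-1,-0.397,0.383,-0.2,0,0,0,-1,-0.397,0.383,-0.2,0,0,0,-1]'; python3 go.py .6241,-.140,.0385,1.5708; python3 - <<'E'
from fit import *
for n in ('top','scene'):
    p=snap(n,n+'1.png'); r=pick('mustard_jar',p,(.624,-.143),z=.1,dz=.037,tol=30)
    if r is not None: print(n,r.sum(),fit('mustard_jar',[(p,r)],(.624,-.143),z=.1,useyaw=False))
E
```

```text
time_s: 5.5
ee_pos: [0.6233, -0.1392, 0.1217]
eef_rot: [-3.141, -0.0, 1.571]
force: [-0.0, -0.1, -2.4]
grip_width: 0.0537
grip_force: 20.0
t 5.5 pos [ 0.6233 -0.1392  0.1217] rot [-3.141 -0.     1.571] w 0.0537 gf 20.0 F [-0.  -0.1 -2.4]
.6241,-.140,.0385,1.5708 -> [-0.002  0.002  0.166] [-0. -0.  0.]
scene 705 (array([ 0.62754774, -0.14230954]), np.float64(0.5810741160705082))
```

View pics/scene1.png

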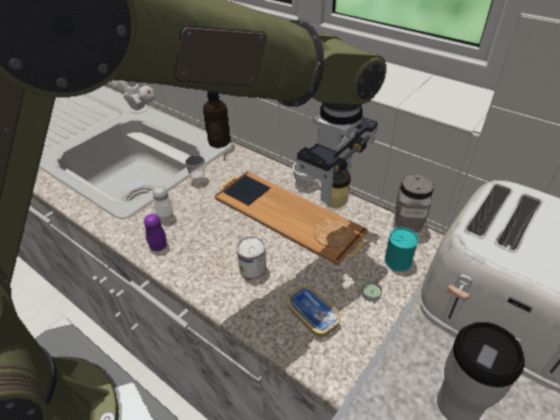

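The jar is held at (340,187), above the cork coaster at (337,236), with clear surroundings. I'll lower it, release, rise and look.

```bash
python3 -m pendant '[-0.002,0.002,0.07,0,0,0,-1,-0.002,0.002,0.12,0,0,0,-1,-0.002,0.002,0.15,0,0,0,-1,-0.002,0.002,0.162,0,0,0,-1,-0.002,0.002,0.166,0,0,0,-1,-0.002,0.002,0.167,0,0,0,-1,-0.002,0.002,0.167,0,0,0,-1,-0.002,0.002,0.167,0,0,0,-1]'; python3 -m pendant '[0,0,0,0,0,0,0.3,0,0,0,0,0,0,1,0,0,0,0,0,0,1,0,0,0,0,0,0,1,0,0,-0.06,0,0,0,1,0,0,-0.15,0,0,0,1,0,0,-0.25,0,0,0,1,0.1,-0.07,-0.26,0,0,0,1,0.2,-0.14,-0.26,0,0,0,1,0.3,-0.21,-0.26,0,0,0,1,0.4,-0.28,-0.26,0,0,0,1,0.5,-0.35,-0.26,0,0,0,1]'; python3 - <<'E'
from fit import *
V=[]
for n in ('top','scene'):
    p=snap(n,n+'2.png')
    for t,xy,z,g in (('mustard_jar',(.624,-.143),.016,.0375),('salt_shaker',(.450,.2055),0,.045)):
        r=pick(t,p,xy,z=z,dz=g,tol=15)
        print(n,t,None if r is None else fit(t,[(p,r)],xy,z=z,useyaw=False))
E
python3 go.py .450,.2055,.17,1.5708
```

```text
time_s: 6.5
ee_pos: [0.6252, -0.1411, 0.0393]
eef_rot: [3.14, 0.0, 1.571]
force: [0.4, 0.1, -1.6]
grip_width: 0.0538
grip_force: 20.0
time_s: 7.7
ee_pos: [0.4802, 0.065, 0.1686]
eef_rot: [3.141, -0.0, 1.57]
force: [1.3, 0.5, -0.3]
grip_width: 0.094
grip_force: 0.0
top mustard_jar (array([ 0.62435962, -0.14312646]), np.float64(0.8693972873439324))
top salt_shaker None
scene mustard_jar (array([ 0.63078174, -0.14299707]), np.float64(0.7831039392501187))
scene salt_shaker (array([0.4502107 , 0.20574716]), np.float64(0.7228096057700188))
t 8.0 pos [0.4821 0.0631 0.1685] rot [3.141 0.    1.57 ] w 0.0939 gf 0.0 F [ 0.1 -0.8 -0.1]
.450,.2055,.17,1.5708 -> [ 0.285 -0.064 -0.003] [ 0.  0. -0.]
```

```bash
python3 -m pendant '[0.09,-0.02,0,0,0,0,1,0.18,-0.04,0,0,0,0,1,0.26,-0.06,0,0,0,0,1,0.285,-0.064,0,0,0,0,1,0.285,-0.064,0,0,0,0,1]'; python3 go.py .450,.2055,.03,1.5708
```

```text
time_s: 8.5
ee_pos: [0.45, 0.2066, 0.1681]
eef_rot: [-3.141, 0.0, 1.572]
force: [-0.1, -0.7, 0.4]
grip_width: 0.0939
grip_force: 0.0
t 8.5 pos [0.45   0.2066 0.1681] rot [-3.141  0.     1.572] w 0.0939 gf 0.0 F [-0.1 -0.7  0.4]
.450,.2055,.03,1.5708 -> [-0.002  0.     0.276] [-0.     0.     0.001]
```

```bash
python3 -m pendant '[0,0,0.09,0,0,0,1,0,0,0.17,0,0,0,1,0,0,0.24,0,0,0,1,0,0,0.27,0,0,0,1,0,0,0.276,0,0,0,1,0,0,0.276,0,0,0,0.2,0,0,0.276,0,0,0,-1,0,0,0.276,0,0,0,-1,0,0,0.276,0,0,0,-1,0,0,0.276,0,0,0,-1,0,0,0.276,0,0,0,-1,0,0,0.276,0,0,0,-1]' 15; python3 go.py .6258,.1066,.13,1.5628
```

```text
time_s: 9.7
ee_pos: [0.4496, 0.2063, 0.0305]
eef_rot: [3.142, -0.0, 1.571]
force: [0.2, 0.4, 0.1]
grip_width: 0.0417
grip_force: 14.9
t 9.7 pos [0.4496 0.2063 0.0305] rot [ 3.142 -0.     1.571] w 0.0417 gf 14.9 F [0.2 0.4 0.1]
.6258,.1066,.13,1.5628 -> [-0.199  0.352 -0.199] [ 0.    -0.     0.005]
```

```bash
python3 -m pendant '[0,0,-0.08,0,0,0,-1,0,0,-0.16,0,0,0,-1,-0.03,0.05,-0.2,0,0,0,-1,-0.07,0.12,-0.2,0,0,0,-1,-0.11,0.19,-0.2,0,0,0,-1,-0.15,0.26,-0.2,0,0,0,-1,-0.18,0.32,-0.2,0,0,0,-1,-0.199,0.352,-0.2,0,0,0,-1,-0.199,0.352,-0.2,0,0,0,-1,-0.199,0.352,-0.2,0,0,0,-1]'; python3 go.py .6258,.1066,.0465,1.5708
```

```text
time_s: 10.7
ee_pos: [0.6251, 0.1068, 0.1299]
eef_rot: [-3.141, 0.0, 1.57]
force: [0.4, 0.4, -1.6]
grip_width: 0.0411
grip_force: 14.7
t 10.7 pos [0.6251 0.1068 0.1299] rot [-3.141  0.     1.57 ] w 0.0411 gf 14.7 F [ 0.4  0.4 -1.6]
.6258,.1066,.0465,1.5708 -> [-0.     0.002  0.167] [-0.001  0.    -0.   ]
```

```bash
python3 -m pendant '[0,0.001,0.07,0,0,0,-1,0,0.001,0.12,0,0,0,-1,0,0.001,0.15,0,0,0,-1,0,0.001,0.163,0,0,0,-1,0,0.001,0.167,0,0,0,-1,0,0.001,0.167,0,0,0,-1,0,0.001,0.167,0,0,0,-1]'; python3 -m pendant '[0,0,0,0,0,0,0.3,0,0,0,0,0,0,1,0,0,0,0,0,0,1,0,0,0,0,0,0,1,0,0,-0.07,0,0,0,1,0,0,-0.16,0,0,0,1,0,0,-0.25,0,0,0,1,0,-0.1,-0.25,0,0,0,1,0,-0.2,-0.25,0,0,0,1,0,-0.3,-0.25,0,0,0,1,0,-0.38,-0.25,0,0,0,1,0,-0.38,-0.25,0,0,0,1]'; python3 - <<'E'
from fit import *
for n in ('top','scene'):
    p=snap(n,n+'3.png')
    for t,xy,z,g,w in (('mustard_jar',(.624,-.143),.016,.0375,0),('salt_shaker',(.6258,.1066),.016,.045,0),('fish_tin',(.4324,-.22,-.25),0,.012,1)):
        r=pick(t,p,xy[:2],z=z,dz=g,tol=15)
        print(n,t,None if r is None else fit(t,[(p,r)],xy,z=z,useyaw=w))
E
python3 go.py .4325,-.2205,.17,1.3208
```

```text
time_s: 11.4
ee_pos: [0.6266, 0.1068, 0.0481]
eef_rot: [3.14, -0.0, 1.571]
force: [0.5, 0.3, -1.0]
grip_width: 0.0411
grip_force: 14.7
time_s: 12.6
ee_pos: [0.4327, 0.1068, 0.1722]
eef_rot: [-3.141, -0.0, 1.571]
force: [-0.7, -0.1, 0.2]
grip_width: 0.0938
grip_force: 0.0
top mustard_jar (array([ 0.62434161, -0.14283069]), np.float64(0.8566543687573113))
top salt_shaker (array([0.59852267, 0.11603902]), np.float64(0.29234957182555443))
top fish_tin (array([ 0.43165789, -0.22217283, -0.24413325]), np.float64(0.9234889741987322))
scene mustard_jar (array([ 0.62817019, -0.14340404]), np.float64(0.8770075578649031))
scene salt_shaker None
scene fish_tin (array([ 0.43381262, -0.21970332, -0.31453021]), np.float64(0.880888860989925))
t 13.0 pos [0.4366 0.1067 0.1716] rot [-3.141  0.     1.57 ] w 0.094 gf 0.0 F [ 0.6 -0.3 -0.1]
.4325,-.2205,.17,1.3208 -> [-0.654 -0.008  0.003] [-0.     0.     0.159]
```

View pics/scene3.png

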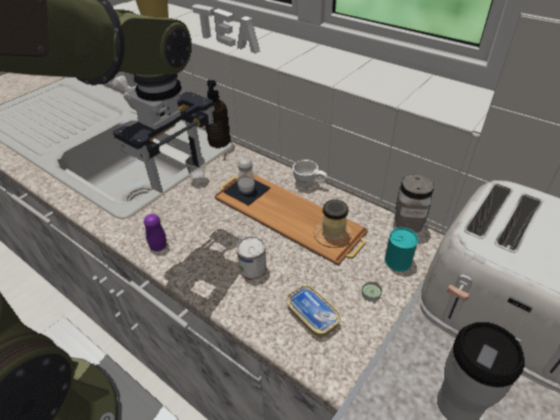

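View pics/top3.png

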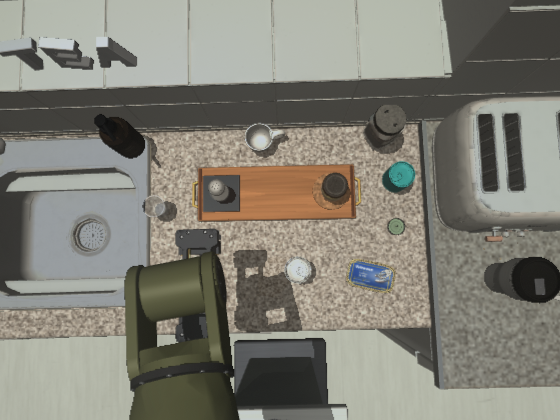

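The salt shaker stands on the slate at top-view (217,187) and the jar on the cork at (336,185), both central. Next I'll refine the fish tin's yaw from the blue lid.

```bash
python3 - <<'E'
from look import *
p=snap('top'); h=cv2.cvtColor(p['pixels'],cv2.COLOR_RGB2HSV)
m=cv2.inRange(h,(100,90,50),(125,255,255)); m[:,:335]=0;m[:,410:]=0;m[:250]=0;m[300:]=0
m=cv2.morphologyEx(m,cv2.MORPH_CLOSE,np.ones((9,9)))
q=cv2.boxPoints(cv2.minAreaRect(cv2.findNonZero(m))); W=np.array([ray(p,*c,.024) for c in q]); print(W.round(4),W.mean(0))
for i in range(4):
    e=W[(i+1)%4]-W[i]; print(np.linalg.norm(e).round(4),'yaw',np.arctan2(-e[0],e[1]).round(3))
E
python3 go.py
```

```text
[[ 0.4186 -0.169 ]
 [ 0.4676 -0.182 ]
 [ 0.4457 -0.2716]
 [ 0.397  -0.2583]] [ 0.43223585 -0.22023077]
0.0507 yaw -1.828
0.0923 yaw 2.902
0.0505 yaw 1.303
0.0918 yaw -0.237
t 13.05 pos [0.4364 0.1067 0.1716] rot [-3.141  0.     1.57 ] w 0.0938 gf 0.0 F [-0.5  0.3 -0.4]
```

```bash
python3 -m pendant '[-0.09,0,0,0,0,0.09,1,-0.18,0,0,0,0,0.159,1,-0.27,0,0,0,0,0.159,1,-0.36,0,0,0,0,0.159,1,-0.45,-0.002,0,0,0,0.159,1,-0.54,-0.004,0,0,0,0.159,1,-0.62,-0.007,0,0,0,0.159,1,-0.654,-0.008,0,0,0,0.159,1,-0.654,-0.008,0,0,0,0.159,1,-0.654,-0.008,0,0,0,0.159,1]' 25; python3 go.py .4325,-.2210,.006,1.3208
```

```text
time_s: 14.05
ee_pos: [0.432, -0.2199, 0.1716]
eef_rot: [-3.141, -0.0, 1.32]
force: [0.1, -0.1, 0.0]
grip_width: 0.0939
grip_force: 0.0
t 14.05 pos [ 0.432  -0.2199  0.1716] rot [-3.141 -0.     1.32 ] w 0.0939 gf 0.0 F [ 0.1 -0.1  0. ]
.4325,-.2210,.006,1.3208 -> [-0.002  0.002  0.331] [-0. -0. -0.]
```

```bash
python3 -m pendant '[0,0,0.09,0,0,0,1,0,0,0.18,0,0,0,1,0,0,0.26,0,0,0,1,0,0,0.31,0,0,0,1,0,0,0.329,0,0,0,1,0,0,0.331,0,0,0,1,0,0,0.331,0,0,0,0.3,0,0,0.331,0,0,0,-1,0,0,0.331,0,0,0,-1,0,0,0.331,0,0,0,-1,0,0,0.331,0,0,0,-1,0,0,0.331,0,0,0,-1]' 25; python3 go.py .625,-.018,.10,1.5628
```

```text
time_s: 15.25
ee_pos: [0.4322, -0.2204, 0.0068]
eef_rot: [3.141, 0.0, 1.321]
force: [-0.7, 1.7, 7.1]
grip_width: 0.0592
grip_force: 25.0
t 15.25 pos [ 0.4322 -0.2204  0.0068] rot [3.141 0.    1.321] w 0.0592 gf 25.0 F [-0.7  1.7  7.1]
.625,-.018,.10,1.5628 -> [ 0.488  0.274 -0.186] [ 0.     0.    -0.154]
```

```bash
python3 -m pendant '[0,0,-0.08,0,0,0,-1,0,0,-0.17,0,0,0,-1,0,0,-0.24,0,0,0,-1,0.08,0.04,-0.25,0,0,-0.04,-1,0.16,0.08,-0.25,0,0,-0.08,-1,0.24,0.13,-0.25,0,0,-0.12,-1,0.32,0.17,-0.25,0,0,-0.154,-1,0.4,0.22,-0.25,0,0,-0.154,-1,0.46,0.26,-0.25,0,0,-0.154,-1,0.488,0.274,-0.25,0,0,-0.154,-1,0.488,0.274,-0.25,0,0,-0.154,-1,0.488,0.274,-0.25,0,0,-0.154,-1]'; python3 go.py .625,-.018,.0195,1.5628; python3 - <<'E'
from look import *
snap('scene','scene4.png')
E
```

```text
time_s: 16.45
ee_pos: [0.6246, -0.0179, 0.1308]
eef_rot: [-3.14, 0.0, 1.563]
force: [-0.3, -0.6, -1.9]
grip_width: 0.0594
grip_force: 25.0
t 16.45 pos [ 0.6246 -0.0179  0.1308] rot [-3.14   0.     1.563] w 0.0594 gf 25.0 F [-0.3 -0.6 -1.9]
.625,-.018,.0195,1.5628 -> [-0.     0.001  0.223] [-0.001  0.     0.   ]
```

View pics/scene4.png

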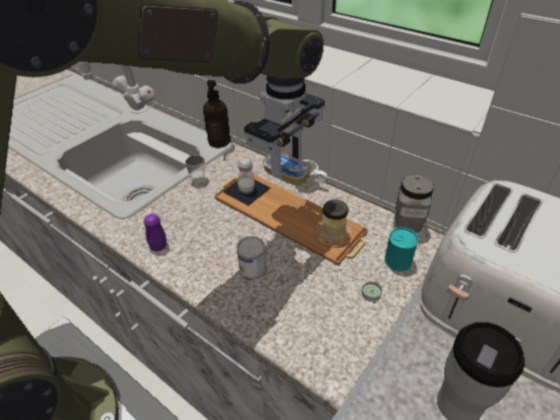

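The tin is held level at (290,168), above the middle of the board, between the shaker at (245,177) and the jar at (334,218). I'll lower and release it.

```bash
python3 -m pendant '[0,0,0.08,0,0,0,-1,0,0,0.15,0,0,0,-1,0,0,0.19,0,0,0,-1,0,0,0.21,0,0,0,-1,0,0,0.22,0,0,0,-1,0,0,0.223,0,0,0,-1,0,0,0.224,0,0,0,-1,0,0,0.224,0,0,0,-1]'; python3 -m pendant '[0,0,0,0,0,0,0.4,0,0,0,0,0,0,1,0,0,0,0,0,0,1,0,0,0,0,0,0,1,0,0,-0.06,0,0,0,1,0,0,-0.15,0,0,0,1,0,0,-0.25,0,0,0,1,0,0,-0.31,0,0,0,1,0.06,-0.08,-0.31,0,0,0,1,0.12,-0.16,-0.31,0,0,0,1,0.18,-0.24,-0.31,0,0,0,1,0.24,-0.32,-0.31,0,0,0,1]'; python3 - <<'E'
from fit import *
for n in ('top','scene'):
    p=snap(n,n+'5.png')
    for t,xy,z,g,w in (('fish_tin',(.625,-.018,0),.012,.012,1),('tin_small',(.45,-.06),0,.036,0)):
        r=pick(t,p,xy[:2],z=z,dz=g,tol=15)
        print(n,t,None if r is None else fit(t,[(p,r)],xy,z=z,useyaw=w))
E
python3 go.py .450,-.060,.16,1.5708
```

```text
time_s: 17.3
ee_pos: [0.6256, -0.0178, 0.0204]
eef_rot: [3.14, 0.0, 1.563]
force: [0.6, -0.0, -1.4]
grip_width: 0.0593
grip_force: 25.0
time_s: 18.5
ee_pos: [0.4643, 0.1043, 0.1745]
eef_rot: [3.141, -0.0, 1.562]
force: [0.6, 0.5, 0.8]
grip_width: 0.0939
grip_force: 0.0
top fish_tin (array([ 0.62740197, -0.01704234, -0.02409377]), np.float64(0.8751503933364183))
top tin_small (array([ 0.44950735, -0.05895595]), np.float64(0.9621967867268718))
scene fish_tin (array([ 0.62765982, -0.01951343, -0.02895204]), np.float64(0.8858718710224862))
scene tin_small (array([ 0.44849647, -0.06169304]), np.float64(0.9285445858162882))
t 18.8 pos [0.4668 0.1031 0.1746] rot [3.141 0.    1.562] w 0.094 gf 0.0 F [0.2 0.1 0.4]
.450,-.060,.16,1.5708 -> [-0.327 -0.031  0.029] [ 0.     0.    -0.005]
```

View pics/top5.png

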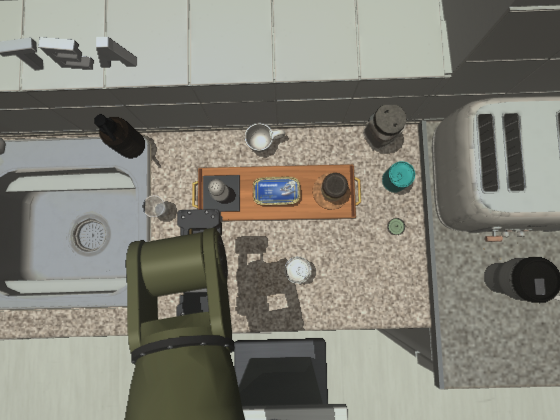

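The fish tin lies centred and lengthwise at (277,191). Last is the small tin, at (299,270).

```bash
python3 -m pendant '[-0.09,-0.01,0,0,0,0,1,-0.18,-0.02,0,0,0,0,1,-0.26,-0.03,0,0,0,0,1,-0.31,-0.031,0,0,0,0,1,-0.327,-0.031,0,0,0,0,1,-0.327,-0.031,0,0,0,0,1]' 20; python3 go.py .450,-.060,.024,1.5628
```

```text
time_s: 19.4
ee_pos: [0.4496, -0.0609, 0.1742]
eef_rot: [-3.141, -0.0, 1.56]
force: [0.1, 0.4, -0.2]
grip_width: 0.0944
grip_force: 0.0
t 19.4 pos [ 0.4496 -0.0609  0.1742] rot [-3.141 -0.     1.56 ] w 0.0944 gf 0.0 F [ 0.1  0.4 -0.2]
.450,-.060,.024,1.5628 -> [0.002 0.001 0.3  ] [-0.    -0.    -0.002]
```

```bash
python3 -m pendant '[0,0,0.09,0,0,0,1,0,0,0.17,0,0,0,1,0,0,0.24,0,0,0,1,0,0,0.285,0,0,0,1,0,0,0.3,0,0,0,1,0,0,0.3,0,0,0,1,0,0,0.3,0,0,0,0.2,0,0,0.3,0,0,0,-1,0,0,0.3,0,0,0,-1,0,0,0.3,0,0,0,-1,0,0,0.3,0,0,0,-1,0,0,0.3,0,0,0,-1]' 20; python3 go.py .6262,-.0181,.15,1.5628
```

```text
time_s: 20.6
ee_pos: [0.4494, -0.0599, 0.0247]
eef_rot: [3.141, 0.0, 1.563]
force: [0.1, -0.1, 4.1]
grip_width: 0.0573
grip_force: 20.0
t 20.6 pos [ 0.4494 -0.0599  0.0247] rot [3.141 0.    1.563] w 0.0573 gf 20.0 F [ 0.1 -0.1  4.1]
.6262,-.0181,.15,1.5628 -> [ 0.086  0.353 -0.25 ] [ 0.  0. -0.]
```

```bash
python3 -m pendant '[0,0,-0.08,0,0,0,-1,0,0,-0.16,0,0,0,-1,0,0,-0.24,0,0,0,-1,0.02,0.07,-0.25,0,0,0,-1,0.04,0.15,-0.25,0,0,0,-1,0.06,0.23,-0.25,0,0,0,-1,0.08,0.3,-0.25,0,0,0,-1,0.086,0.345,-0.25,0,0,0,-1,0.086,0.353,-0.25,0,0,0,-1,0.086,0.353,-0.25,0,0,0,-1,0.086,0.353,-0.25,0,0,0,-1]'; python3 go.py .6262,-.0181,.0612,1.5628
```

```text
time_s: 21.7
ee_pos: [0.6253, -0.0185, 0.1493]
eef_rot: [-3.141, 0.0, 1.563]
force: [-0.6, 0.0, -1.0]
grip_width: 0.057
grip_force: 20.0
t 21.7 pos [ 0.6253 -0.0185  0.1493] rot [-3.141  0.     1.563] w 0.057 gf 20.0 F [-0.6  0.  -1. ]
.6262,-.0181,.0612,1.5628 -> [0.001 0.002 0.176] [-0.  0. -0.]
```

```bash
python3 -m pendant '[0.001,0.001,0.07,0,0,0,-1,0.001,0.001,0.12,0,0,0,-1,0.001,0.001,0.15,0,0,0,-1,0.001,0.001,0.168,0,0,0,-1,0.001,0.001,0.175,0,0,0,-1,0.001,0.001,0.177,0,0,0,-1,0.001,0.001,0.177,0,0,0,-1,0.001,0.001,0.177,0,0,0,-1]'; python3 -m pendant '[0,0,0,0,0,0,0.3,0,0,0,0,0,0,0.6,0,0,0,0,0,0,1,0,0,0,0,0,0,1,0,0,-0.06,0,0,0,1,0,0,-0.15,0,0,0,1,0,0,-0.24,0,0,0,1,0,0,-0.26,0,0,0,1,0.06,-0.08,-0.26,0,0,0,1,0.12,-0.16,-0.26,0,0,0,1,0.18,-0.24,-0.26,0,0,0,1,0.24,-0.32,-0.26,0,0,0,1]'; python3 - <<'E'
from fit import *
for n in ('top','scene'):
    p=snap(n,n+'6.png')
    for t,xy,z,g,w in (('tin_small',(.626,-.018),.036,.036,0),('mustard_jar',(.624,-.143),.016,.0375,0),('salt_shaker',(.6258,.1066),.016,.045,0)):
        r=pick(t,p,xy[:2],z=z,dz=g,tol=15)
        print(n,t,None if r is None else fit(t,[(p,r)],xy,z=z,useyaw=w))
a=cv2.imread('pics/top6.png')[110:240,130:420]; b=cv2.imread('pics/scene6.png')[130:290,170:420]
c=np.zeros((600,720,3),np.uint8); c[:300,:669]=cv2.resize(a,(669,300)); c[300:,:469]=cv2.resize(b,(469,300)); cv2.imwrite('pics/fin.png',c)
E
python3 go.py
```

```text
time_s: 22.5
ee_pos: [0.627, -0.0178, 0.0618]
eef_rot: [3.14, 0.0, 1.563]
force: [0.5, 0.6, -1.0]
grip_width: 0.057
grip_force: 20.0
time_s: 23.7
ee_pos: [0.4656, 0.1043, 0.1903]
eef_rot: [-3.141, 0.0, 1.562]
force: [1.0, 1.2, 0.7]
grip_width: 0.0939
grip_force: 0.0
top tin_small (array([ 0.62761913, -0.01627061]), np.float64(0.8674529132195036))
top mustard_jar (array([ 0.62552937, -0.14265205]), np.float64(0.8427904471179745))
top salt_shaker (array([0.62485396, 0.10636624]), np.float64(0.733831177490332))
scene tin_small (array([ 0.62572385, -0.0207419 ]), np.float64(0.9571120416190839))
scene mustard_jar (array([ 0.62951944, -0.1426358 ]), np.float64(0.8523764371221998))
scene salt_shaker (array([0.62866328, 0.10751406]), np.float64(0.7475391906671528))
t 24.1 pos [0.4682 0.1029 0.1906] rot [-3.141  0.     1.562] w 0.0936 gf 0.0 F [-0.7  0.  -0.2]
```

View pics/fin.png

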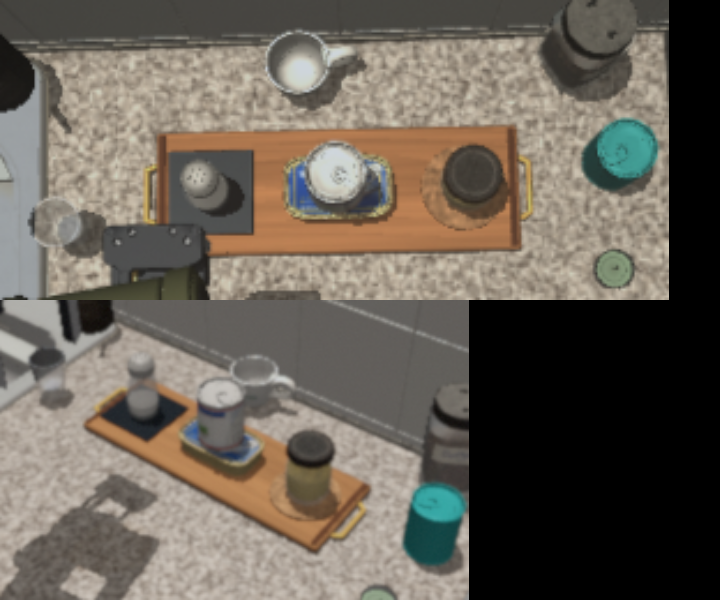

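The final crop shows everything upright and centred. The small tin is at crop (337,175) on the fish tin, the shaker on the slate and the jar on the cork. The cup, shot glass and tea light haven't moved, and the gripper is clear.

```bash
python3 -c "from station import order; print(order.hand_in())"
```

```text
the job is handed in; nothing more can be done
None
```

The lunch things are laid out as asked and the job is handed in at about 24 s of the 99 s allowed; the last pictures showed everything upright, centred to within a few millimetres and released, and the cup, shot glass and tea light untouched.

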